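Set the sanitiser to dry, fit its nested lids and lift off the outer cover

TASK

First turn the sanitiser's dial clockwise to the blue dot (drying) and let go of it. Then pick up the two nested lids together by the inner lid's black knob, lower them gently onto the pot until the blue inner lid is fully seated, and let go. Last, take the white outer cover by its orange collar and lift it off alone, leaving the inner lid untouched and seated, and finish while holding the cover level in the air with its underside above the top of the black knob; leave the soap bottle, tumbler and soap dish alone.

Things in the scene. Friction and masses are not known exactly. Their poses are not given: they have to be found in the camera images.
- sanitiser: Fixed white base 300 x 170 x 50 mm high (local x -215 to +85, y +-85 mm) with an open steel pot, and a pale dial panel at its -x end, towards the robot. Pot: outer radius 78, inner 66 mm, rim 110 mm above the counter; inside, a ledge of inner radius 56 mm, 98 mm above the counter. Origin on the counter under the pot's axis; z up. May stand left or right, yaw up to 0.3 rad.
- pot_seat (a point): Centre of the pot's ledge, on the pot's axis, 98 mm above the counter (12 mm below the rim): the inner lid's origin lies here when it is fully seated. Axes as the sanitiser's.
- dial_grip (a point): Grip point on the dial's axis, 81 mm above the counter, 150 mm from the pot's axis. Black disc of radius 24 mm with an upright grip bar on it, 46 mm long, 14 mm thick; bar top 9 mm above this point, disc top 21 mm below it. The frame turns with the dial: x along the bar, z up; the white line on the bar points to -x.
- dial (a joint): Dial angle in rad, growing clockwise seen from above, 0 to 1.95 between stops. Light detents (up to about 0.08 N m) pull it into four positions: 0 black dot, 0.65 red dot, 1.30 BLUE dot (drying), 1.95 yellow dot. The white line points at the dot. It starts between 0 and 0.75.
- drip_stand: Fixed grey drip stand, a disc of radius 52 mm, 36 mm high, on a foot of radius 75 mm and 5 mm high; origin at the centre of its underside on the counter. The nested lids rest on it at the start. Stands on the other side from the sanitiser.
- inner_lid: Blue inner lid, about 0.18 kg: disc of radius 62, 14 mm thick, lower edge chamfered 4 mm; on it a blue hub of radius 15.5 mm (up to 26 mm) and an upright black knob, a 22 mm diameter cylinder, its top 79 mm above the origin. Origin: centre of the underside; z up. Lifted by the knob it brings the outer cover along. Fits into the pot with 4 mm play all round, onto the ledge.
- outer_cover: White outer cover, about 0.14 kg: disc of radius 74, 5 mm thick, with an orange collar (tube, outer diameter 46, inner 36 mm, top 37 mm above the origin) in its middle. Origin: centre of the underside; z up. Nested, it lies loose on the inner lid, 14 mm above that lid's origin; the hub fills its collar with 2.5 mm play, the knob stands 28 mm out of it. It lifts straight off.
- soap_bottle: Bystander: white soap bottle with a blue band, 64 mm diameter, 150 mm high; origin at the centre of its underside.
- tumbler: Bystander: white cup, 72 mm diameter, 100 mm high; origin at the centre of its underside.
- soap_dish: Bystander: white dish, 110 mm diameter, 28 mm high; origin at the centre of its underside.

How it is judged (in metres and radians):
On the way, in this order (a step that is already met when the one before it is completed fails the run):
1. the dial rests on the blue dot, let go (value of joint dial between 1.18 and 1.42 rad and contact force between the fingers and sanitiser below 0.1 N), for 0.2 s.
2. both lids nested on the pot, the inner lid fully seated and the lids let go (z of inner_lid in the frame of pot_seat between -0.003 and 0.003 m and horizontal distance between inner_lid and pot_seat below 0.006 m and angle between inner_lid's own z axis and vertical below 0.04 rad and z of outer_cover in the frame of inner_lid below 0.018 m and horizontal distance between outer_cover and inner_lid below 0.006 m and contact force between the fingers and inner_lid below 0.1 N and contact force between the fingers and outer_cover below 0.1 N), for 0.2 s.
3. the outer cover alone lifted clear in the fingers, the inner lid still seated (z of outer_cover in the frame of pot_seat above 0.079 m and contact force between the fingers and outer_cover above 1 N and contact force between the fingers and inner_lid below 0.1 N and z of inner_lid in the frame of pot_seat between -0.003 and 0.003 m and horizontal distance between inner_lid and pot_seat below 0.006 m and angle between inner_lid's own z axis and vertical below 0.04 rad), for 0.2 s.
At the end, for the whole second after the job is handed in: Dial 1.30 +-0.12 rad; inner lid within 3 mm in height and 6 mm sideways of pot_seat, tilt under 0.04 rad, untouched; outer cover held (over 1 N), origin over 79 mm above pot_seat, level to 0.3 rad, still, touching no inner lid, sanitiser or bystander; bystanders upright (all of step 3 and value of joint dial between 1.18 and 1.42 rad and angle between outer_cover's own z axis and vertical below 0.3 rad and linear speed of outer_cover below 0.05 m/s and contact force between outer_cover and inner_lid below 0.05 N and contact force between outer_cover and sanitiser below 0.05 N and contact force between outer_cover and soap_bottle below 0.05 N and contact force between outer_cover and tumbler below 0.05 N and contact force between outer_cover and soap_dish below 0.05 N and angle between each of soap_bottle, tumbler, soap_dish's own z axis and vertical below 0.2 rad); the arm keeps its last pose, push and grip.
It fails at once if the outer cover is raised off the inner lid (over 10 mm) while the inner lid is not seated in the pot (z of outer_cover in the frame of inner_lid above 0.024 m and not (z of inner_lid in the frame of pot_seat between -0.003 and 0.003 m and horizontal distance between inner_lid and pot_seat below 0.006 m and angle between inner_lid's own z axis and vertical below 0.04 rad)).
It fails at once if the fingers touch the inner lid while the outer cover is raised off it (z of outer_cover in the frame of inner_lid above 0.024 m and contact force between the fingers and inner_lid above 0.5 N).
It fails at once if the lids are let go more than 15 mm above the seat (height (world z) of inner_lid above 0.113 m and contact force between the fingers and inner_lid below 0.02 N).
It fails at once if the lids land on the pot at over 0.3 m/s or are pressed on it with over 80 N ((z of inner_lid in the frame of pot_seat between -0.003 and 0.012 m and horizontal distance between inner_lid and pot_seat below 0.03 m and linear speed of inner_lid above 0.3 m/s) or contact force between any of inner_lid, outer_cover and sanitiser above 80 N).
It fails at once if the soap bottle, tumbler or soap dish is moved more than 30 mm or tipped (distance of any of soap_bottle, tumbler, soap_dish from where it was at the start of the episode above 0.03 m or angle between any of soap_bottle, tumbler, soap_dish's own z axis and vertical above 0.4 rad).
It also fails if it takes over 69 s, if anything falls off the work surface, if the arm or the gripper's body presses on something with over 40 N, if the wrist force passes 120 N, or if a joint passes its speed limit or range.

ROBOT

A 6-joint arm with a two-finger parallel gripper is mounted at the origin on the work surface. World frame = base frame: x ahead of the robot, y to its left, z up, the work surface at z = 0. Lengths are in m, angles in degrees, forces in N, time in s.
With the tool pointing down it reaches from about 0.3 to 0.75 m from the base axis. Payload 8.5 kg.
Tool frame: the origin (TCP) lies at the very end of the fingers, on their centre line; the grasp point (between the pads) lies 19 mm behind it (env.hold_point_z is the distance from the TCP to the grasp point, in m); z points along the fingers, y is the line along which they close (so a half turn about z gives the same grasp; the last joint's range is limited). The gripper opens to 85 mm and grips with 20 to 120 N. Pads are 22 mm wide; open, the fingers measure 114 mm over their backs; the gripper's body (76 mm by 85 mm) begins 54 mm behind the grasp point. The pads swing forward as they close: fully open they stand 13 mm farther back than shut.
Start: joints at [54.357, 21.807, 74.336, -0, 83.858, -12.336], TCP at [0.218, 0.505, 0.231] pointing down, gripper open.
Joint ranges: [-178.18, 178.18], [-50.72, 133.34], [12.68, 142.11], [-81.47, 261.47], [9.98, 163.14], [-165.26, 165.26]. Speed limits (degrees/s): [136.94, 136.94, 180, 180, 180, 180].

INTERFACE

Orientations are given as a 3x3 rotation matrix whose columns are the frame's x, y, z axes.
In Python, from rig import env, optics gives the robot as it stands.
- The arm moves only by the shell command python3 -m jog 'ROWS' [OPENING] [FORCE]. ROWS is JSON, a list of rows, each an object with "linear": the shift along the tool's x, y, z in units of 40 mm (1.0 is 40 mm), a list of three; "roll": the turn about the tool's z in units of 5 degrees (1.0 is 5 degrees). A call has 1 to 12 rows; each row shifts and turns the commanded pose from where the row before left it, along the tool's axes as they then stand; what a row does not reach is not made up. A row lasts 1/12 s, in which the tool goes at most 41.7 mm and 7.16 degrees, less where a joint would pass 70% of its speed; a pose out of reach is approached as far as the arm can. A call is refused whole if a number of a shift passes 1 or a number of a turn 1, either way. A call with a gripper value outside its range is refused whole. OPENING is the opening, from -1 (shut) to 1 (fully open), set as the call begins (- or left out, the last holds). The fingers move at their own pace and stop on an object; FORCE is the grip in N (left out, the last holds). Time passes only in rows, so rows that do not move let the fingers close. It gives the time, the measured TCP pose, the force, the opening and the grip force at its end, in the units of the state.
- env.observe(): the state, without advancing time (a new reading comes with each control period).
- optics.get_image(name): name is "scene" or "side" or "wrist"; returns the picture (480x640x3 uint8, red, green, blue); there is no depth.
- optics.calibration(name): a dict with "fov_y" (degrees; the focal length in pixels is half the picture's height over the tangent of half this angle, whatever the lens; pixels are square), "cx", "cy" (the principal point, pixels), "T" (4x4, takes a point from camera to world coordinates). Camera axes: x right, y down, z forward; pixel columns grow to the right and rows downward; lengths in m; the calibration is good to about 2 mm. A picture is of the moment at which its call begins: read the wrist's pose just before it. calibration takes no time and is no camera call; for the wrist camera it gives the pose at the moment of the call.
- env.close_job(): hands the job in; it is judged then, once.
The state is a dict: "time_s": time; "q": joint angles; "qvel": joint speeds; "joint_efforts": joint torques, N m; "position": TCP position; "tool_rot": TCP orientation; "ft_force": force on the tool from outside, world axes, zero at the start; "wrist_torque": the same for the moment, N m; "grip_width": finger opening in m; "gripper_force": force on a finger pad.
Only numpy, scipy, OpenCV 4.12 (cv2) and the standard library are available. Lean on these libraries where they do the work, as an engineer would, in place of code of your own. Each camera call takes 0.05 s, during which the arm holds its last target. There are 200 camera calls.

## Working session

There is one attempt and no reset: what is moved stays moved. The work goes in short steps, Python scripts to look and compute and a shell command to move; the robot and the scene stay as the last step left them, time stands still between calls to the robot, and variables do not carry over. Pictures are saved under pics/ and viewed, at most 10 in all, crops included, and the job is handed in when it is done.

```bash
ls; mkdir -p pics; python3 - <<'E'
from rig import env, optics
import cv2, numpy as np
s=env.observe(); print(s['time_s'],s['position'],np.round(s['tool_rot'],3).tolist(),s['grip_width'],env.hold_point_z)
for n in ["scene","side","wrist"]:
    im=optics.get_image(n); c=optics.calibration(n); cv2.imwrite(f"pics/{n}0.png",im[:,:,::-1]); print(n,c['fov_y'],c['cx'],c['cy'],np.round(c['T'],3).tolist())
E
```

```text
pics
0.0 [0.21742986 0.50485458 0.23069832] [[-0.918, 0.396, -0.001], [0.396, 0.918, -0.001], [0.0, -0.001, -1.0]] 0.08569919173792691 0.0187
scene 56.82079513734978 318.3586221541072 242.5200828437348 [[0.283, 0.638, -0.717, 1.463], [0.959, -0.175, 0.222, -0.235], [0.016, -0.75, -0.661, 0.871], [0.0, 0.0, 0.0, 1.0]]
side 50.57568693427656 319.34810119376823 234.4711987474742 [[0.904, -0.257, 0.342, 0.096], [-0.428, -0.546, 0.72, -1.093], [0.002, -0.798, -0.603, 1.008], [0.0, 0.0, 0.0, 1.0]]
wrist 62.0863886336628 316.66963480703913 239.87365757342212 [[0.396, 0.882, 0.256, 0.151], [0.918, -0.38, -0.112, 0.533], [-0.002, 0.28, -0.96, 0.374], [0.0, 0.0, 0.0, 1.0]]
```

View pics/scene0.png

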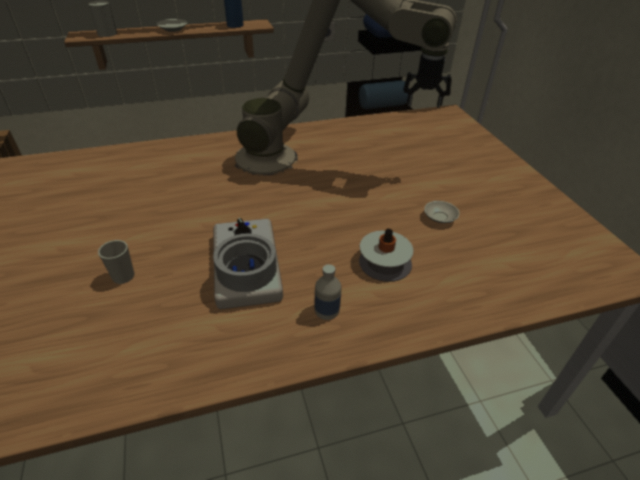

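View pics/side0.png

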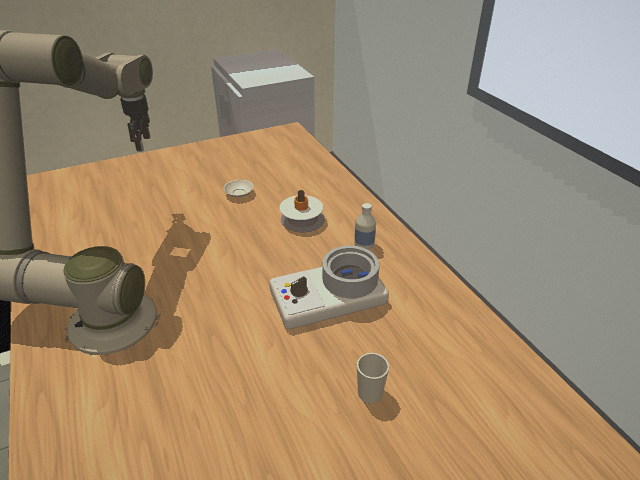

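Scene view: the sanitiser's pot rim is near (246,250) and the dial near (243,227). The lids sit at (387,248), with the bottle at (327,292), tumbler at (117,262) and dish at (440,214). Side view: pot rim (351,262), dial (300,287), knob top (301,193), coloured dots around (288,290). Next I'll get rough positions by ray casting.

```bash
cat > h.py <<'E'
from rig import env, optics
import cv2, numpy as np
def cam(n):
    c=optics.calibration(n); return c
def ray(c,u,v):
    f=240/np.tan(np.radians(c['fov_y']/2)); d=np.array([(u-c['cx'])/f,(v-c['cy'])/f,1]); T=np.array(c['T']); return T[:3,3],T[:3,:3]@d
def onplane(c,u,v,z):
    o,d=ray(c,u,v); return (o+d*(z-o[2])/d[2])[:2]
def proj(c,p):
    T=np.array(c['T']); f=240/np.tan(np.radians(c['fov_y']/2)); q=T[:3,:3].T@(np.array(p)-T[:3,3]); return f*q[0]/q[2]+c['cx'],f*q[1]/q[2]+c['cy']
def plan(dxyz,yaw=0):
    """world shift -> tool units"""
    R=np.array(env.observe()['tool_rot']); print('tool mm',np.round(R.T@np.array(dxyz)*1000,1),'units',np.round(R.T@np.array(dxyz)/.04,3),'roll units',yaw/5)
E
python3 - <<'E'
from h import *
a,b=cam('scene'),cam('side')
for n,p,q,z in [('pot rim',(246,250),(351,262),.11),('dial',(243,227),(300,287),.08),('knob top',(389,231),(301,193),.129),('cover',(387,248),(302,208),.055),('bottle base',(327,312),(365,245),0),('tumbler top',(115,248),(372,360),.1),('dish',(440,214),(238,188),.02)]:
    print(n,onplane(a,*p,z).round(3),onplane(b,*q,z).round(3))
E
```

```text
pot rim [ 0.617 -0.164] [ 0.631 -0.17 ]
dial [ 0.486 -0.154] [ 0.477 -0.172]
knob top [0.664 0.205] [0.637 0.182]
cover [0.65  0.215] [0.648 0.203]
bottle base [0.778 0.004] [ 0.777 -0.002]
tumbler top [ 0.509 -0.485] [ 0.519 -0.479]
dish [0.511 0.459] [0.508 0.47 ]
```

```bash
python3 -m jog '[{"linear":[-0.9,-0.28,-0.15]},{"linear":[-0.9,-0.28,-0.15]},{"linear":[-0.9,-0.28,-0.15]},{"linear":[-0.9,-0.28,-0.15]},{"linear":[-0.9,-0.28,-0.15]},{"linear":[-0.9,-0.28,-0.15]},{"linear":[-0.9,-0.28,-0.15]},{"linear":[-0.9,-0.28,-0.15]},{"linear":[-0.9,-0.28,-0.15]},{"linear":[-0.9,-0.28,-0.15]},{"linear":[-0.9,-0.28,-0.15]},{"linear":[-0.9,-0.28,-0.15]}]' 1
python3 -m jog '[{"linear":[-0.5,0,0]},{"linear":[0,0,0]},{"linear":[0,0,0]},{"linear":[0,0,0]}]'
python3 - <<'E'
from h import *
s=env.observe(); print(s['time_s'],s['position'],s['tool_rot'].round(3).tolist())
c=cam('wrist'); im=optics.get_image('wrist'); cv2.imwrite('pics/w1.png',im[:,:,::-1]); np.save('pics/w1T.npy',c['T'])
E
```

```text
0.15 [0.21749062 0.50493599 0.23085544] [[-0.918, 0.396, -0.001], [0.396, 0.918, -0.001], [0.0, -0.001, -1.0]]invalid input
invalid input
```

View pics/w1.png

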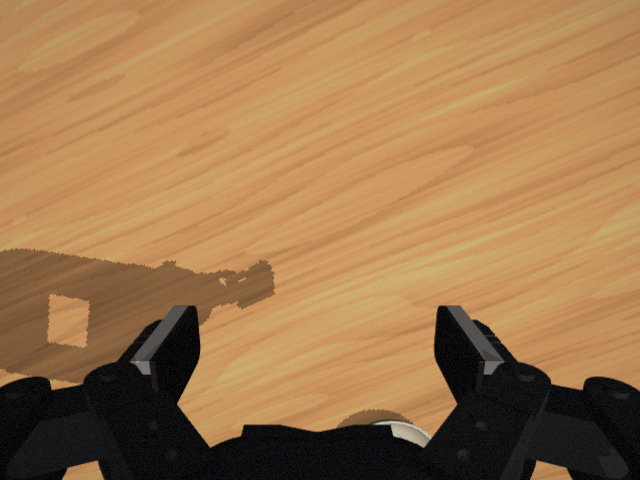

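The wrist view shows the fingers at the bottom, with tips at about (190,310) and (445,310), and the dish at (400,430). Nothing has moved: the rows need a "roll" value.

```bash
python3 -m jog '[{"linear":[-0.95,-0.28,-0.15],"roll":0},{"linear":[-0.95,-0.28,-0.15],"roll":0},{"linear":[-0.95,-0.28,-0.15],"roll":0},{"linear":[-0.95,-0.28,-0.15],"roll":0},{"linear":[-0.95,-0.28,-0.15],"roll":0},{"linear":[-0.95,-0.28,-0.15],"roll":0},{"linear":[-0.95,-0.28,-0.15],"roll":0},{"linear":[-0.95,-0.28,-0.15],"roll":0},{"linear":[-0.95,-0.28,-0.15],"roll":0},{"linear":[-0.95,-0.28,-0.15],"roll":0},{"linear":[-0.95,-0.28,-0.15],"roll":0},{"linear":[0,0,0],"roll":0}]' 1
python3 -m jog '[{"linear":[0,0,0],"roll":0},{"linear":[0,0,0],"roll":0},{"linear":[0,0,0],"roll":0}]'
python3 - <<'E'
from h import *
s=env.observe(); print(s['time_s'],s['position'],s['tool_rot'].round(3).tolist())
c=cam('wrist'); im=optics.get_image('wrist'); cv2.imwrite('pics/w2.png',im[:,:,::-1]); np.save('pics/w2T.npy',c['T'])
E
```

```text
time_s: 1.2
position: [0.5573, 0.2219, 0.2969]
tool_rot: [[-0.916, 0.401, 0.001], [0.401, 0.916, -0.001], [-0.002, -0.001, -1.0]]
ft_force: [0.6, 0.5, 0.8]
grip_width: 0.0852
gripper_force: 0.0
time_s: 1.45
position: [0.5518, 0.2275, 0.2973]
tool_rot: [[-0.919, 0.394, -0.001], [0.394, 0.919, 0.0], [0.001, -0.0, -1.0]]
ft_force: [-0.3, 0.3, -0.6]
grip_width: 0.0856
gripper_force: 0.0
1.45 [0.55182904 0.2274615  0.29728696] [[-0.919, 0.394, -0.001], [0.394, 0.919, 0.0], [0.001, -0.0, -1.0]]
```

View pics/w2.png

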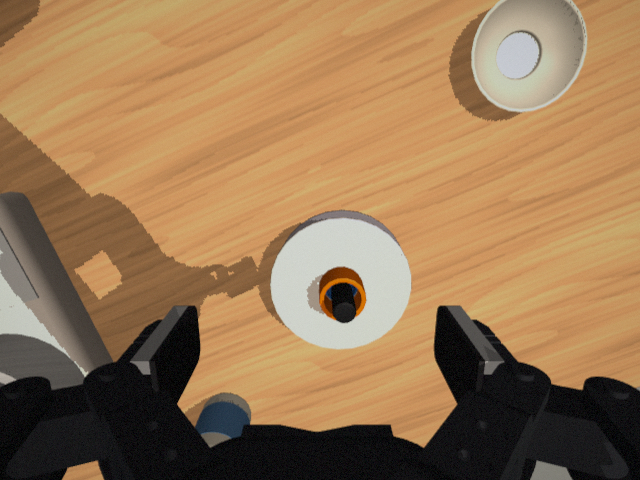

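The wrist view shows the white cover's disc centred at (341,283), the orange collar at (343,292), the black knob's top at (344,311), the dish at (530,55) and the bottle at (222,415).

```bash
cat >> h.py <<'E'
def circ(P):
    A=np.c_[2*P,np.ones(len(P))]; 
    for _ in range(4):
        x=np.linalg.lstsq(A,(P**2).sum(1),rcond=None)[0]; r=np.sqrt(x[2]+x[0]**2+x[1]**2); e=abs(np.hypot(*(P-x[:2]).T)-r); k=e<max(.0015,np.median(e)*2.5); P=P[k]; A=A[k]
    return x[:2],r,len(P),e.mean()
def contour(m,u,v):
    cs=cv2.findContours(m.astype(np.uint8),cv2.RETR_EXTERNAL,cv2.CHAIN_APPROX_NONE)[0]
    cs=[c for c in cs if cv2.pointPolygonTest(c,(float(u),float(v)),False)>=0]
    return max(cs,key=cv2.contourArea)[:,0,:].astype(float)
def cast(c,pts,z): return np.array([onplane(c,u,v,z) for u,v in pts])
E
python3 - <<'E'
from h import *
c=cam('wrist'); im=cv2.imread('pics/w2.png'); c['T']=np.load('pics/w2T.npy')
hsv=cv2.cvtColor(im,cv2.COLOR_BGR2HSV)
w=(hsv[...,1]<40)&(hsv[...,2]>170)
print('cover',circ(cast(c,contour(w,300,290),.055)))
k=(hsv[...,2]<60); k[318:]&=True; sub=np.zeros_like(k); sub[280:335,315:375]=k[280:335,315:375]
p=contour(sub,344,312); print(p.min(0),p.max(0)); p=p[p[:,1]>=311]
print('knob top',circ(cast(c,p,.115)))
o=(hsv[...,0]>5)&(hsv[...,0]<16)&(hsv[...,1]>200); 
sub=np.zeros_like(o); sub[260:335,310:380]=o[260:335,310:380]
p=np.argwhere(sub); print(p.min(0),p.max(0))
E
```

```text
cover (array([0.64433833, 0.21388529]), np.float64(0.0725080782297963), 382, np.float64(0.0002833575196362208))
[331. 283.] [355. 322.]
knob top (array([0.64326622, 0.21418667]), np.float64(0.010122337825824128), 32, np.float64(0.00026231068455924114))
[268 320] [319 365]
```

```bash
python3 -m jog '[{"linear":[-0.4,-0.88,-0.04],"roll":0},{"linear":[-0.4,-0.88,-0.04],"roll":0},{"linear":[-0.4,-0.88,-0.04],"roll":0},{"linear":[-0.4,-0.88,-0.04],"roll":0},{"linear":[-0.4,-0.88,-0.04],"roll":0},{"linear":[-0.4,-0.88,-0.04],"roll":0},{"linear":[-0.4,-0.88,-0.04],"roll":0},{"linear":[-0.4,-0.88,-0.04],"roll":0},{"linear":[-0.4,-0.88,-0.04],"roll":0},{"linear":[-0.4,-0.88,-0.04],"roll":0}]' 1 >/dev/null
python3 -m jog '[{"linear":[0,0,0],"roll":-0.92},{"linear":[0,0,0],"roll":-0.92},{"linear":[0,0,0],"roll":-0.92},{"linear":[0,0,0],"roll":-0.92},{"linear":[0,0,0],"roll":-0.92},{"linear":[0,0,0],"roll":0},{"linear":[0,0,0],"roll":0},{"linear":[0,0,0],"roll":0}]'
python3 - <<'E'
from h import *
s=env.observe(); print(s['q'])
c=cam('wrist'); im=optics.get_image('wrist'); cv2.imwrite('pics/w3.png',im[:,:,::-1]); np.save('pics/w3T.npy',c['T'])
E
```

```text
time_s: 3.0
position: [0.5604, -0.1594, 0.3135]
tool_rot: [[-1.0, 0.007, 0.0], [0.007, 1.0, -0.0], [-0.0, -0.0, -1.0]]
ft_force: [1.1, 0.2, 0.3]
grip_width: 0.0853
gripper_force: 0.0
[-2.75102267e+01  2.28988479e+01  5.92185447e+01 -1.70259089e-03
  9.78752709e+01 -1.17122103e+02]
```

View pics/w3.png

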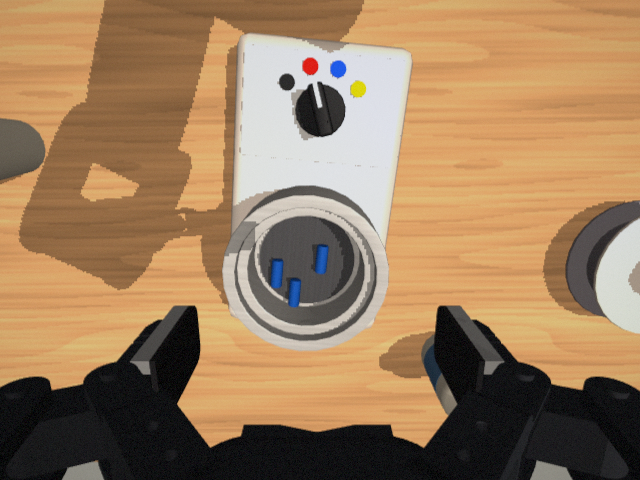

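The dial's centre is at about (320,110), with its white line pointing near the red dot (310,66). The blue dot is at (338,69), black (287,82) and yellow (358,89). The pot rim is centred at about (305,265).

```bash
python3 - <<'E'
from h import *
c=cam('wrist'); im=cv2.imread('pics/w3.png'); c['T']=np.load('pics/w3T.npy')
hsv=cv2.cvtColor(im,cv2.COLOR_BGR2HSV); H,S,V=cv2.split(hsv)
box=np.zeros(H.shape,bool); box[50:145,270:375]=1
D={}
for n,m in [('red',((H<8)|(H>172))&(S>150)),('blue',(H>105)&(H<130)&(S>120)),('yellow',(H>22)&(H<35)&(S>150))]:
    p=np.argwhere(m&box).mean(0)[::-1]; D[n]=onplane(c,*p,.051); print(n,p,D[n])
k=contour((V<75)&box,322,125); print(k.min(0),k.max(0))
ctr,r,n,e=circ(cast(c,k,.06)); print('dial disc',ctr,r,n,e)
kb=contour((V<75)&box,287,82); D['black']=onplane(c,*kb.mean(0),.051); print('black',D['black'])
print('dotcircle',circ(np.array(list(D.values()))))
wl=(V>150)&(S<60)&box; n,l,st,ce=cv2.connectedComponentsWithStats(wl.astype(np.uint8))
for i in range(1,n):
    if 15<st[i,4]<400:
        q=np.argwhere(l==i)[:,::-1]; w=cast(c,q,.09); t,_,vt=np.linalg.svd(w-w.mean(0)); print('line',ce[i],st[i],w.mean(0),vt[0],w[q[:,1].argmin()],w[q[:,1].argmax()])
for n,d in D.items(): print(n,np.degrees(np.arctan2(*(d-ctr)[::-1])))
# pot rim: outer contour of rim-like bright ring
g=cv2.cvtColor(im,cv2.COLOR_BGR2GRAY); ed=cv2.Canny(g,40,120)
p=np.argwhere(ed)[:,::-1].astype(float); p=p[(p[:,0]>205)&(p[:,0]<405)&(p[:,1]>170)&(p[:,1]<355)]
w=cast(c,p,.11)
best=None
for R in (.078,.066):
    b=(0,)
    for x in np.arange(.6,.66,.001):
        for y in np.arange(-.19,-.12,.001):
            s=(abs(np.hypot(w[:,0]-x,w[:,1]-y)-R)<.0012).sum()
            if s>b[0]: b=(s,x,y)
    m=abs(np.hypot(w[:,0]-b[1],w[:,1]-b[2])-R)<.0025
    print('rim',R,b,circ(w[m]))
E
```

```text
red [309.98019802  65.71287129] [ 0.43605711 -0.16508346]
blue [337.70813397  68.57894737] [ 0.43873066 -0.13902934]
yellow [357.45128205  88.86666667] [ 0.45676529 -0.12007057]
[296.  82.] [344. 136.]
dial disc [ 0.47651429 -0.15595028] 0.02282633318035464 136 0.00024565614715540843
black [ 0.44990327 -0.18739742]
dotcircle (array([ 0.4755735, -0.1559972]), np.float64(0.04055494424560705), 4, np.float64(5.120642096144434e-06))
red -167.27876111782857
blue 155.87535225030126
yellow 118.82937019500285
black -130.23837339495304
rim 0.078 (np.int64(362), np.float64(0.626), np.float64(-0.17099999999999999)) (array([ 0.62515919, -0.17071694]), np.float64(0.07711308733625379), 426, np.float64(0.0004252163432038345))
rim 0.066 (np.int64(523), np.float64(0.625), np.float64(-0.17099999999999999)) (array([ 0.6252128 , -0.17058763]), np.float64(0.0660428953052147), 578, np.float64(0.0005393910207172811))
```

```bash
python3 - <<'E'
from h import *
c=cam('wrist'); im=cv2.imread('pics/w3.png'); c['T']=np.load('pics/w3T.npy')
g=cv2.cvtColor(im,cv2.COLOR_BGR2GRAY)
print(proj(c,[.4762,-.156,.09]))
sub=g[80:112,306:332]; q=[]
for v in range(84,108):
    r=g[v,304:334].astype(int); print(v,r[::1].tolist() if v%3==0 else '')
    us=[u for u in range(306,330) if g[v,u]>90]; 
s=env.observe()
E
```

```text
(np.float64(320.1458585530675), np.float64(109.14739170524311))
84 [224, 225, 222, 223, 181, 124, 83, 39, 121, 212, 222, 221, 224, 138, 64, 47, 39, 29, 72, 143, 152, 169, 191, 194, 221, 223, 223, 224, 223, 223]
85 
86 
87 [223, 224, 222, 123, 43, 22, 34, 36, 39, 184, 218, 223, 223, 214, 104, 54, 54, 40, 31, 26, 47, 51, 48, 49, 45, 46, 59, 105, 151, 189]
88 
89 
90 [103, 71, 39, 24, 18, 23, 27, 39, 40, 84, 209, 224, 224, 222, 156, 72, 53, 47, 36, 28, 33, 45, 46, 50, 52, 50, 54, 48, 54, 51]
91 
92 
93 [27, 26, 20, 27, 13, 19, 25, 33, 36, 40, 124, 214, 222, 223, 222, 149, 68, 55, 46, 37, 19, 40, 51, 51, 47, 50, 50, 52, 52, 50]
94 
95 
96 [25, 26, 29, 27, 27, 24, 16, 25, 35, 39, 40, 163, 216, 224, 223, 213, 106, 54, 52, 41, 31, 25, 44, 54, 53, 51, 50, 52, 50, 54]
97 
98 
99 [32, 28, 30, 33, 29, 24, 11, 23, 31, 39, 41, 58, 207, 223, 223, 223, 181, 88, 46, 49, 42, 26, 29, 43, 51, 47, 53, 54, 46, 52]
100 
101 
102 [25, 27, 25, 27, 25, 19, 21, 23, 21, 35, 37, 39, 124, 214, 223, 223, 225, 147, 72, 55, 49, 38, 19, 37, 52, 47, 52, 53, 53, 50]
103 
104 
105 [27, 33, 33, 27, 28, 27, 29, 13, 19, 29, 34, 38, 40, 145, 216, 224, 223, 222, 113, 54, 55, 47, 34, 30, 48, 51, 50, 53, 49, 51]
106 
107
```

```bash
python3 -m jog '[{"linear":[0.352,0.012,0.8],"roll":0},{"linear":[0.352,0.012,0.8],"roll":0},{"linear":[0.352,0.012,0.8],"roll":0},{"linear":[0.352,0.012,0.8],"roll":0},{"linear":[0.352,0.012,0.8],"roll":0},{"linear":[0.352,0.012,0.8],"roll":0},{"linear":[0,0,0],"roll":-0.83},{"linear":[0,0,0],"roll":-0.83},{"linear":[0,0,0],"roll":-0.83},{"linear":[0,0,0],"roll":0},{"linear":[0,0,0],"roll":0},{"linear":[0,0,0],"roll":0}]' 1
python3 - <<'E'
from h import *
c=cam('wrist'); c['T']=np.load('pics/w3T.npy')
a,b=[onplane(c,*p,.09) for p in [(314.6,84),(319.3,105)]]; d=a-b; print(a,b,np.degrees(np.arctan2(d[1],d[0])))
s=env.observe(); R=s['tool_rot']; print('toolx',np.degrees(np.arctan2(R[1,0],R[0,0])),s['position'],s['q'][5])
plan(np.array([.4762,-.156,.067])-s['position'])
E
```

```text
time_s: 4.05
position: [0.476, -0.1566, 0.1214]
tool_rot: [[-0.978, -0.208, 0.0], [-0.208, 0.978, -0.0], [-0.0, -0.0, -1.0]]
ft_force: [-0.3, 0.3, -0.1]
grip_width: 0.0851
gripper_force: 0.0
[ 0.45563428 -0.16067179] [ 0.47276133 -0.15672134] -167.01158506982486
toolx -167.99692690801396 [ 0.47602817 -0.15660928  0.12143146] -133.77387429216682
tool mm [-0.3  0.6 54.4] units [-0.007  0.014  1.361] roll units 0.0
```

```bash
python3 -m jog '[{"linear":[0,0.005,0.34],"roll":0},{"linear":[0,0.005,0.34],"roll":0},{"linear":[0,0.005,0.34],"roll":0},{"linear":[0,0,0.34],"roll":0},{"linear":[0,0,0],"roll":0},{"linear":[0,0,0],"roll":0}]' 1
python3 -m jog '[{"linear":[0,0,0],"roll":0},{"linear":[0,0,0],"roll":0},{"linear":[0,0,0],"roll":0},{"linear":[0,0,0],"roll":0},{"linear":[0,0,0],"roll":0},{"linear":[0,0,0],"roll":0},{"linear":[0,0,0],"roll":0},{"linear":[0,0,0],"roll":0},{"linear":[0,0,0],"roll":0}]' -1 25
```

```text
time_s: 4.55
position: [0.4758, -0.156, 0.0669]
tool_rot: [[-0.978, -0.209, -0.001], [-0.209, 0.978, 0.0], [0.001, 0.001, -1.0]]
ft_force: [-1.3, -0.4, -0.1]
grip_width: 0.0852
gripper_force: 0.0
time_s: 5.3
position: [0.4759, -0.156, 0.0672]
tool_rot: [[-0.978, -0.21, 0.0], [-0.21, 0.978, 0.0], [-0.0, -0.0, -1.0]]
ft_force: [-0.5, 1.9, 5.6]
grip_width: 0.0134
gripper_force: 25.0
```

```bash
python3 -m jog '[{"linear":[0,0,-0.02],"roll":0.73},{"linear":[0,0,0],"roll":0.73},{"linear":[0,0,0],"roll":0.73},{"linear":[0,0,0],"roll":0.73},{"linear":[0,0,0],"roll":0.73},{"linear":[0,0,0],"roll":0.73},{"linear":[0,0,0],"roll":0.73},{"linear":[0,0,0],"roll":0.73},{"linear":[0,0,0],"roll":0.73},{"linear":[0,0,0],"roll":0.73},{"linear":[0,0,0],"roll":0},{"linear":[0,0,0],"roll":0}]'
python3 -m jog '[{"linear":[0,0,0],"roll":0},{"linear":[0,0,0],"roll":0},{"linear":[0,0,0],"roll":0},{"linear":[0,0,0],"roll":0},{"linear":[0,0,0],"roll":0},{"linear":[0,0,0],"roll":0},{"linear":[0,0,0],"roll":0},{"linear":[0,0,0],"roll":0}]' 1
python3 -m jog '[{"linear":[0,0,-0.6],"roll":0},{"linear":[0,0,-0.9],"roll":0},{"linear":[0,0,-0.9],"roll":0},{"linear":[0,0,-0.9],"roll":0},{"linear":[0,0,-0.9],"roll":0},{"linear":[0,0,-0.9],"roll":0},{"linear":[-0.9,0,0],"roll":0},{"linear":[0,0,0],"roll":0},{"linear":[0,0,0],"roll":0},{"linear":[0,0,0],"roll":0}]'
cat >> h.py <<'E'
def dial(c,im,ctr=np.array([.4762,-.156])):
    g=cv2.cvtColor(im,cv2.COLOR_BGR2GRAY) ; u,v=proj(c,[*ctr,.09])
    yy,xx=np.mgrid[:480,:640]; w=cast(c,np.argwhere(np.hypot(xx-u,yy-v)<90)[:,::-1],.09)
    q=np.argwhere(np.hypot(xx-u,yy-v)<90); d=np.hypot(*(w-ctr).T); k=(d>.008)&(d<.019)&(g[q[:,0],q[:,1]]>140)
    m=w[k].mean(0)-ctr; return k.sum(),np.degrees(np.arctan2(m[1],m[0])),np.degrees(np.arctan2(*(w[k]-ctr).T[::-1])).std()
E
python3 - <<'E'
from h import *
c=cam('wrist'); c['T']=np.load('pics/w3T.npy'); print('before',dial(c,cv2.imread('pics/w3.png')))
s=env.observe(); print(s['time_s'],s['position'])
c=cam('wrist'); im=optics.get_image('wrist'); cv2.imwrite('pics/w4.png',im[:,:,::-1]); np.save('pics/w4T.npy',c['T']); print('now',dial(c,im))
E
```

```text
time_s: 6.3
position: [0.476, -0.1552, 0.0673]
tool_rot: [[-0.911, 0.413, 0.0], [0.413, 0.911, 0.002], [0.001, 0.002, -1.0]]
ft_force: [2.7, 5.4, -1.7]
grip_width: 0.0135
gripper_force: 25.7
time_s: 6.97
position: [0.4758, -0.1561, 0.0677]
tool_rot: [[-0.911, 0.412, 0.0], [0.412, 0.911, -0.0], [-0.0, -0.0, -1.0]]
ft_force: [-0.5, -0.3, -0.7]
grip_width: 0.0855
gripper_force: 0.0
time_s: 7.8
position: [0.5082, -0.1707, 0.2712]
tool_rot: [[-0.911, 0.412, -0.001], [0.412, 0.911, 0.001], [0.001, 0.0, -1.0]]
ft_force: [-0.4, 0.6, -0.8]
grip_width: 0.0856
gripper_force: 0.0
before (np.int64(66), np.float64(-167.25579937426025), np.float64(5.767044129537516))
7.8 [ 0.50817862 -0.17066609  0.27121054]
now (np.int64(72), np.float64(152.63176490268322), np.float64(23.787953860272815))
```

```bash
python3 - <<'E'
from h import *
im=cv2.imread('pics/w4.png'); c=cam('wrist'); c['T']=np.load('pics/w4T.npy'); u,v=proj(c,[.4762,-.156,.09]); print(u,v)
x0,y0=int(u)-100,max(0,int(v)-80); print(x0,y0); cv2.imwrite('pics/w4c.png',cv2.resize(im[y0:y0+160,x0:x0+200],None,fx=3,fy=3))
E
```

```text
317.54316468457745 171.46243520471648
217 91
```

View pics/w4c.png

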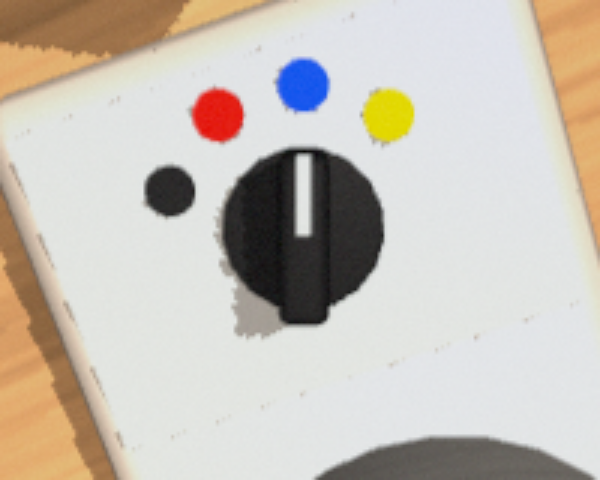

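The dial's white line points straight at the blue dot at (303,85) in the crop. Step 1 is done, so I'll go to the knob.

```bash
python3 -m jog '[{"linear":[0.08,0.924,0.15],"roll":0},{"linear":[0.08,0.924,0.15],"roll":0},{"linear":[0.08,0.924,0.15],"roll":0},{"linear":[0.08,0.924,0.15],"roll":0},{"linear":[0.08,0.924,0.15],"roll":0},{"linear":[0.08,0.924,0.15],"roll":0},{"linear":[0.08,0.924,0.15],"roll":0},{"linear":[0.08,0.924,0.15],"roll":0},{"linear":[0.08,0.924,0.15],"roll":0},{"linear":[0.08,0.924,0.15],"roll":0},{"linear":[0.08,0.924,0.15],"roll":0},{"linear":[0,0,0],"roll":0}]' 1 >/dev/null
python3 -m jog '[{"linear":[0,0,0.2],"roll":0},{"linear":[0,0,0.2],"roll":0},{"linear":[0,0,0],"roll":0},{"linear":[0,0,0],"roll":0}]'
python3 - <<'E'
from h import *
s=env.observe(); c=cam('wrist'); im=optics.get_image('wrist'); cv2.imwrite('pics/w5.png',im[:,:,::-1]); np.save('pics/w5T.npy',c['T'])
print(proj(c,[.6436,.214,.115]))
hsv=cv2.cvtColor(im,cv2.COLOR_RGB2HSV); u,v=proj(c,[.6436,.214,.055])
w=(hsv[...,1]<40)&(hsv[...,2]>150); print('cover',circ(cast(c,contour(w,u-60,v),.055)))
plan(np.array([.6436,.214,.092])-s['position'])
E
```

```text
time_s: 9.18
position: [0.6438, 0.2126, 0.1894]
tool_rot: [[-0.91, 0.414, -0.001], [0.414, 0.91, -0.0], [0.001, -0.001, -1.0]]
ft_force: [-0.1, 0.5, 0.1]
grip_width: 0.0853
gripper_force: 0.0
(np.float64(319.638529464094), np.float64(253.14643433167993))
cover (array([0.64400434, 0.21457854]), np.float64(0.07225589148398019), 506, np.float64(0.0007337974799380227))
tool mm [ 0.8  1.2 97.4] units [0.02  0.029 2.434] roll units 0.0
```

```bash
python3 -m jog '[{"linear":[0.02,0.03,0.6],"roll":0},{"linear":[0,0,0.6],"roll":0},{"linear":[0,0,0.6],"roll":0},{"linear":[0,0,0.4],"roll":0},{"linear":[0,0,0.22],"roll":0},{"linear":[0,0,0],"roll":0},{"linear":[0,0,0],"roll":0}]' 1
python3 -m jog '[{"linear":[0,0,0],"roll":0},{"linear":[0,0,0],"roll":0},{"linear":[0,0,0],"roll":0},{"linear":[0,0,0],"roll":0},{"linear":[0,0,0],"roll":0},{"linear":[0,0,0],"roll":0},{"linear":[0,0,0],"roll":0},{"linear":[0,0,0],"roll":0},{"linear":[0,0,0],"roll":0}]' -1 60
```

```text
time_s: 9.82
position: [0.6444, 0.215, 0.0939]
tool_rot: [[-0.911, 0.413, 0.001], [0.413, 0.911, 0.0], [-0.001, 0.001, -1.0]]
ft_force: [-0.1, -1.0, 0.3]
grip_width: 0.0856
gripper_force: 0.0
time_s: 10.57
position: [0.6441, 0.2153, 0.0934]
tool_rot: [[-0.911, 0.412, 0.001], [0.412, 0.911, -0.0], [-0.0, 0.0, -1.0]]
ft_force: [-1.7, -1.1, 5.5]
grip_width: 0.0197
gripper_force: 58.7
```

```bash
python3 -m jog '[{"linear":[0,0,-0.2],"roll":0},{"linear":[0,0,-0.3],"roll":0},{"linear":[0,0,-0.5],"roll":0},{"linear":[0,0,-0.5],"roll":0},{"linear":[0,0,-0.5],"roll":0},{"linear":[0,0,-0.5],"roll":0},{"linear":[0,0,-0.5],"roll":0},{"linear":[0,0,-0.3],"roll":0},{"linear":[0,0,-0.2],"roll":0},{"linear":[0,0,0],"roll":0},{"linear":[0,0,0],"roll":0}]' 
python3 - <<'E'
from h import *
s=env.observe(); plan(np.array([.6252,-.1706,s['position'][2]])-s['position'])
for n in ['side','wrist']:
    im=optics.get_image(n); cv2.imwrite(f'pics/{n}6.png',im[:,:,::-1])
    if n=='side':a=im[90:330,200:460]
    else: b=im
b=cv2.resize(b,(320,240)); cv2.imwrite('pics/m6.png',np.hstack([cv2.resize(a,(390,360)),cv2.copyMakeBorder(b,0,120,0,0,0)])[:,:,::-1])
E
```

```text
time_s: 11.48
position: [0.6438, 0.2154, 0.2321]
tool_rot: [[-0.911, 0.412, -0.001], [0.412, 0.911, -0.0], [0.001, -0.001, -1.0]]
ft_force: [0.3, -0.7, -4.0]
grip_width: 0.0197
gripper_force: 58.9
tool mm [-1.423e+02 -3.593e+02  1.000e-01] units [-3.556e+00 -8.983e+00  2.000e-03] roll units 0.0
```

View pics/m6.png

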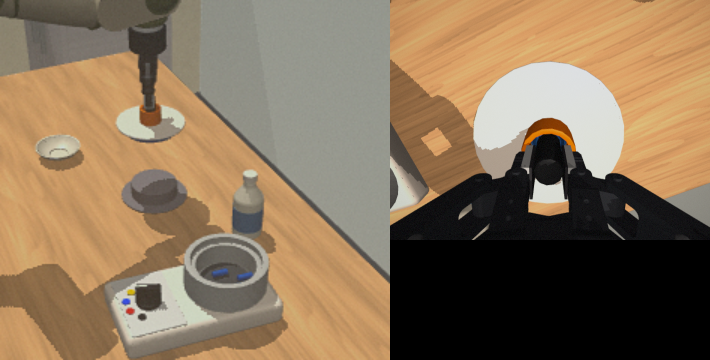

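The lids hang level from the knob in the fingers, and the stand is empty. I'll carry them over to the pot.

```bash
python3 -m jog '[{"linear":[-0.1,-0.25,0],"roll":0},{"linear":[-0.2,-0.5,0],"roll":0},{"linear":[-0.296,-0.749,0],"roll":0},{"linear":[-0.296,-0.749,0],"roll":0},{"linear":[-0.296,-0.749,0],"roll":0},{"linear":[-0.296,-0.749,0],"roll":0},{"linear":[-0.296,-0.749,0],"roll":0},{"linear":[-0.296,-0.749,0],"roll":0},{"linear":[-0.296,-0.749,0],"roll":0},{"linear":[-0.296,-0.749,0],"roll":0},{"linear":[-0.296,-0.749,0],"roll":0},{"linear":[-0.296,-0.749,0],"roll":0}]' >/dev/null
python3 -m jog '[{"linear":[-0.2,-0.5,0],"roll":0},{"linear":[-0.1,-0.25,0],"roll":0},{"linear":[0,0,0],"roll":0},{"linear":[0,0,0],"roll":0},{"linear":[0,0,0],"roll":0}]'
python3 - <<'E'
from h import *
s=env.observe(); p=s['position']; R=s['tool_rot']; lid=p-R[:,0]*.0007
plan(np.r_[np.array([.6252,-.1706])-lid[:2],0]); zl=p[2]-.0934+.036; print('lid z',zl,'down units to seat',(zl-.098)/.04)
c=cam('wrist'); im=optics.get_image('wrist'); cv2.imwrite('pics/w7.png',im[:,:,::-1]); hsv=cv2.cvtColor(im,cv2.COLOR_RGB2HSV)
w=(hsv[...,1]<40)&(hsv[...,2]>120); u,v=proj(c,[*lid[:2],zl+.019]); k=contour(w,u-80,v); k=k[k[:,1]<v]; print('cover',circ(cast(c,k,zl+.019)),lid)
E
```

```text
time_s: 13.0
position: [0.6254, -0.1697, 0.2328]
tool_rot: [[-0.911, 0.411, -0.0], [0.411, 0.911, 0.001], [0.001, 0.0, -1.0]]
ft_force: [0.8, -0.5, -3.0]
grip_width: 0.02
gripper_force: 59.0
tool mm [ 0.5 -0.9 -0. ] units [ 0.012 -0.022 -0.   ] roll units 0.0
lid z 0.17538218232146316 down units to seat 1.9345545580365788
cover (array([ 0.55882039, -0.15460911]), np.float64(0.05461269452571788), 876, np.float64(0.008582600383907875)) [ 0.62601134 -0.16999789  0.23278173]
```

```bash
python3 -m jog '[{"linear":[0.012,-0.022,0.3],"roll":0},{"linear":[0,0,0.4],"roll":0},{"linear":[0,0,0.4],"roll":0},{"linear":[0,0,0.3],"roll":0},{"linear":[0,0,0.1],"roll":0},{"linear":[0,0,0.1],"roll":0},{"linear":[0,0,0.05],"roll":0},{"linear":[0,0,0.05],"roll":0},{"linear":[0,0,0.05],"roll":0},{"linear":[0,0,0.05],"roll":0},{"linear":[0,0,0],"roll":0},{"linear":[0,0,0],"roll":0}]'
```

```text
time_s: 14.05
position: [0.6246, -0.1716, 0.161]
tool_rot: [[-0.911, 0.412, 0.0], [0.412, 0.911, -0.0], [-0.0, -0.0, -1.0]]
ft_force: [-0.3, 0.3, -3.0]
grip_width: 0.0199
gripper_force: 59.1
```

```bash
python3 -m jog '[{"linear":[0,0,0.03],"roll":0},{"linear":[0,0,0.03],"roll":0},{"linear":[0,0,0.03],"roll":0},{"linear":[0,0,0.03],"roll":0},{"linear":[0,0,0],"roll":0},{"linear":[0,0,0],"roll":0}]'
python3 -m jog '[{"linear":[0,0,0.03],"roll":0},{"linear":[0,0,0],"roll":0},{"linear":[0,0,0],"roll":0}]'
```

```text
time_s: 14.55
position: [0.6246, -0.1715, 0.156]
tool_rot: [[-0.911, 0.412, -0.0], [0.412, 0.911, 0.0], [0.0, 0.0, -1.0]]
ft_force: [0.4, 0.1, -3.7]
grip_width: 0.0199
gripper_force: 59.1
time_s: 14.8
position: [0.6247, -0.1717, 0.1554]
tool_rot: [[-0.911, 0.412, 0.001], [0.412, 0.911, -0.0], [-0.001, -0.0, -1.0]]
ft_force: [-1.7, -0.6, 1.5]
grip_width: 0.0198
gripper_force: 59.4
```

```bash
python3 -m jog '[{"linear":[0,0,0.015],"roll":0},{"linear":[0,0,0],"roll":0},{"linear":[0,0,0],"roll":0}]'
python3 -m jog '[{"linear":[0,0,0],"roll":0},{"linear":[0,0,0],"roll":0},{"linear":[0,0,0],"roll":0},{"linear":[0,0,0],"roll":0},{"linear":[0,0,0],"roll":0},{"linear":[0,0,0],"roll":0},{"linear":[0,0,0],"roll":0},{"linear":[0,0,0],"roll":0},{"linear":[0,0,0],"roll":0},{"linear":[0,0,0],"roll":0}]' 1
python3 -m jog '[{"linear":[0,0,-0.3],"roll":0},{"linear":[0,0,-0.8],"roll":0},{"linear":[0,0,-0.8],"roll":0},{"linear":[0.8,0,-0.5],"roll":0},{"linear":[0,0,0],"roll":0},{"linear":[0,0,0],"roll":0},{"linear":[0,0,0],"roll":0}]'
python3 - <<'E'
from h import *
s=env.observe(); a=optics.get_image('side')[170:350,230:430]; c=cam('wrist'); im=optics.get_image('wrist'); np.save('pics/w8T.npy',c['T']); cv2.imwrite('pics/w8.png',im[:,:,::-1])
cv2.imwrite('pics/m8.png',np.hstack([cv2.resize(a,(300,270)),cv2.resize(im,(360,270))])[:,:,::-1])
for z,n in [(.117,'cover'),(.177,'knob')]: print(n,proj(c,[.6252,-.1706,z]))
E
```

```text
time_s: 15.05
position: [0.6248, -0.1717, 0.1553]
tool_rot: [[-0.911, 0.412, 0.001], [0.412, 0.911, -0.001], [-0.001, -0.0, -1.0]]
ft_force: [-2.4, 1.3, 6.0]
grip_width: 0.02
gripper_force: 60.0
time_s: 15.88
position: [0.6246, -0.1716, 0.1543]
tool_rot: [[-0.911, 0.412, -0.0], [0.412, 0.911, -0.0], [0.0, -0.0, -1.0]]
ft_force: [-0.5, 0.4, 0.6]
grip_width: 0.0854
gripper_force: 0.0
time_s: 16.47
position: [0.5954, -0.1584, 0.2497]
tool_rot: [[-0.911, 0.412, -0.001], [0.412, 0.911, 0.0], [0.001, -0.0, -1.0]]
ft_force: [-0.0, 0.2, -0.5]
grip_width: 0.0855
gripper_force: 0.0
cover (np.float64(318.9992509089081), np.float64(271.4234516732724))
knob (np.float64(319.5038917243839), np.float64(307.4171006845513))
```

View pics/m8.png

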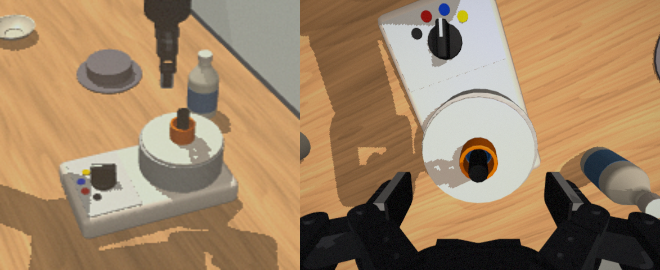

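The lids sit level on the pot, with the knob top at about (316,306) and the orange collar around (320,285) in the wrist view. Dial still on blue. I'll locate the collar precisely.

```bash
python3 - <<'E'
from h import *
c=cam('wrist'); im=cv2.imread('pics/w8.png'); c['T']=np.load('pics/w8T.npy'); hsv=cv2.cvtColor(im,cv2.COLOR_BGR2HSV); H,S,V=cv2.split(hsv)
B=np.zeros(H.shape,bool); B[220:330,260:380]=1
o=(H>4)&(H<20)&(S>190)&(V>150)&B   # lit top ring
ys,xs=np.nonzero(o); print(xs.min(),xs.max(),ys.min(),ys.max())
h=cv2.convexHull(np.c_[xs,ys].astype(np.int32))[:,0].astype(float)
w=cast(c,h,.149); print('collar',circ(w))
k=(V<60)&B; p=contour(k,316,300); print(p.min(0),p.max(0)); q=p[p[:,1]>305]; print('knob',circ(cast(c,q,.177)))
wm=(S<45)&(V>120); b=np.zeros_like(wm); 
g=cv2.Canny(cv2.cvtColor(im,cv2.COLOR_BGR2GRAY),30,90); pp=np.argwhere(g)[:,::-1]; w=cast(c,pp,.117); d=np.hypot(*(w-[.6248,-.1712]).T); print('cover',circ(w[abs(d-.074)<.003]))
plan(np.array([.6248,-.1712,.124])-env.observe()['position'])
E
```

```text
284 351 258 317
collar (array([ 0.62528315, -0.1721915 ]), np.float64(0.022260206092861584), 30, np.float64(8.719714716092589e-05))
[299. 266.] [336. 323.]
knob (array([ 0.62459119, -0.17216925]), np.float64(0.010145834136480639), 51, np.float64(0.000167281761960318))
cover (array([ 0.62548854, -0.17251861]), np.float64(0.0733217410351844), 873, np.float64(0.0005284505031465958))
tool mm [-32.1   0.5 124.8] units [-0.804  0.012  3.119] roll units 0.0
```

```bash
python3 -m jog '[{"linear":[-0.82,-0.007,0],"roll":0},{"linear":[0,0,0],"roll":0},{"linear":[0,0,0.4],"roll":0},{"linear":[0,0,0.6],"roll":0},{"linear":[0,0,0.6],"roll":0},{"linear":[0,0,0.6],"roll":0},{"linear":[0,0,0.4],"roll":0},{"linear":[0,0,0.3],"roll":0},{"linear":[0,0,0.22],"roll":0},{"linear":[0,0,0],"roll":0},{"linear":[0,0,0],"roll":0},{"linear":[0,0,0],"roll":0}]' 1
python3 -m jog '[{"linear":[0,0,0],"roll":0},{"linear":[0,0,0],"roll":0},{"linear":[0,0,0],"roll":0},{"linear":[0,0,0],"roll":0},{"linear":[0,0,0],"roll":0},{"linear":[0,0,0],"roll":0},{"linear":[0,0,0],"roll":0},{"linear":[0,0,0],"roll":0},{"linear":[0,0,0],"roll":0}]' -1 40
```

```text
time_s: 17.57
position: [0.6257, -0.1724, 0.1262]
tool_rot: [[-0.911, 0.412, 0.001], [0.412, 0.911, -0.001], [-0.001, -0.0, -1.0]]
ft_force: [0.2, -0.5, 0.9]
grip_width: 0.0856
gripper_force: 0.0
time_s: 18.32
position: [0.6255, -0.1721, 0.1263]
tool_rot: [[-0.911, 0.412, 0.001], [0.412, 0.911, -0.0], [-0.001, 0.0, -1.0]]
ft_force: [-0.5, 0.7, 5.7]
grip_width: 0.0446
gripper_force: 41.3
```

```bash
python3 -m jog '[{"linear":[0,0,-0.04],"roll":0},{"linear":[0,0,-0.06],"roll":0},{"linear":[0,0,-0.1],"roll":0},{"linear":[0,0,-0.1],"roll":0},{"linear":[0,0,-0.2],"roll":0},{"linear":[0,0,-0.2],"roll":0},{"linear":[0,0,-0.3],"roll":0},{"linear":[0,0,-0.3],"roll":0},{"linear":[0,0,-0.3],"roll":0},{"linear":[0,0,-0.3],"roll":0},{"linear":[0,0,-0.3],"roll":0},{"linear":[0,0,-0.2],"roll":0}]'
python3 -m jog '[{"linear":[0,0,-0.1],"roll":0},{"linear":[0,0,0],"roll":0},{"linear":[0,0,0],"roll":0},{"linear":[0,0,0],"roll":0},{"linear":[0,0,0],"roll":0},{"linear":[0,0,0],"roll":0},{"linear":[0,0,0],"roll":0}]'
python3 - <<'E'
from h import *
a=optics.get_image('side')[110:340,230:430]; b=optics.get_image('scene')[130:330,160:400]
cv2.imwrite('pics/m9.png',np.hstack([cv2.resize(a,(348,400)),cv2.resize(b,(440,400))])[:,:,::-1])
E
```

```text
time_s: 19.32
position: [0.6255, -0.1722, 0.2237]
tool_rot: [[-0.911, 0.412, 0.002], [0.412, 0.911, -0.001], [-0.002, -0.0, -1.0]]
ft_force: [-0.3, 0.1, -1.8]
grip_width: 0.0444
gripper_force: 41.0
time_s: 19.9
position: [0.6252, -0.1721, 0.2251]
tool_rot: [[-0.911, 0.412, -0.001], [0.412, 0.911, 0.0], [0.001, 0.0, -1.0]]
ft_force: [-0.4, 0.1, -0.6]
grip_width: 0.044
gripper_force: 41.0
```

View pics/m9.png

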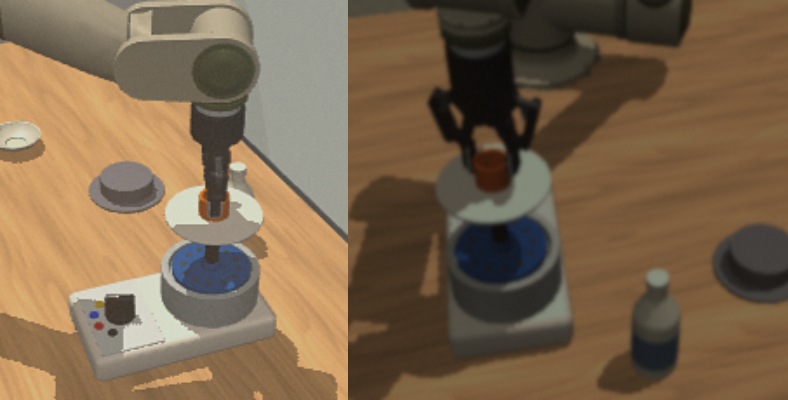

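The cover alone hangs level in the fingers, about 113 mm above the seat. The blue inner lid is seated in the pot and the dial is on blue, so I'll hand in.

```bash
python3 -c "
from rig import env
print(env.close_job())"
```

```text
the job is handed in; nothing more can be done
None
```

I handed the job in at about 20 s of the 69 s allowed: the dial is on the blue dot, the inner lid is seated in the pot, and the outer cover is held level about 113 mm above the seat. No verdict came back; this is from my last pictures and readings.

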